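# Click the label cassette into the applicator's feed dock

### The arm

A 7-joint arm with a two-finger parallel gripper is mounted at the origin on the work surface. World frame = base frame: x ahead of the robot, y to its left, z up, the work surface at z = 0. Lengths are in m, angles in rad, forces in N, time in s.
With the tool pointing down it reaches from about 0.4 to 0.75 m from the base axis. Payload 19.5 kg.
Tool frame: the origin (TCP) lies on the front face of the gripper's body, between the roots of the fingers; the fingertips stand 73 mm ahead of it and the grasp point (between the pads) lies 54 mm ahead of it; z points along the fingers, y is the direction in which the jaws open and shut (so a half turn about z gives the same grasp; the last joint's range is limited). The gripper opens to 85 mm and grips with 20 to 120 N. Pads are 22 mm wide; open, the fingers measure 114 mm over their backs; the gripper's body (76 mm by 85 mm) begins 54 mm behind the grasp point. The pads swing forward as they close: fully open they stand 13 mm farther back than shut.
Start: joints at [1.102, 0.707, -0.028, 1.485, 0.022, 0.951, -0.075], TCP at [0.238, -0.523, 0.304] pointing down, gripper open.
Joint ranges: [-2.71, 2.71], [-0.32, 2.16], [-1.57, 1.52], [0, 2.45], [-1.46, 4.6], [0, 2.02], [-2.83, 2.83]. Speed limits (rad/s): [1.89, 1.89, 2.57, 2.57, 3.01, 3.01, 3.01].

### API

Orientations are given as a 3x3 rotation matrix whose columns are the frame's x, y, z axes.
In Python, from station import get_state, grab_frame, close_job gives the robot as it stands.
- The arm moves only by the tool send_rows, never from a script. Its arguments are lists of equal length, an entry for each row: "translation": the shift along the tool's x, y, z in cm, a list of three; "yaw": the turn about the tool's z in rad; "fingers": the opening, from 0 (shut) to 1 (fully open). A call has 1 to 12 rows; each row is the pose to reach, as a shift and turn from the pose measured when the call began, along the tool's axes at that moment; what a row does not reach only later rows make up. A row lasts 1/10 s, in which the tool goes at most 50 mm and 8.59 degrees, less where a joint would pass 70% of its speed; a pose out of reach is approached as far as the arm can. A call with a gripper value outside its range is refused whole. The fingers move at their own pace and stop on an object; "squeeze" is the grip in N (left out, the last holds). Time passes only in rows, so rows that repeat a pose let the fingers close. It gives the time, the measured TCP pose, the force and the opening at its end, in the units of the state.
- get_state(): the state, without advancing time (a new reading comes with each control period).
- grab_frame(name): name is "side" or "top" or "wrist"; returns a dict with "image" (400x640x3 uint8, red, green, blue), "mtx" (3x3 intrinsics, pixels), "k1" (the pictures are not rectified: a ray, as slopes to the right and down, at radius r is drawn at 1 + k1 r^2 times it, then the intrinsics apply), "R" (3x3) and "t" (3): a world point X has camera coordinates R X + t. Camera axes: x right, y down, z forward; pixel columns grow to the right and rows downward; lengths in m; the calibration is good to about 2 mm. A picture is of the moment at which its call begins. There is no depth.
- close_job(): hands the job in, once; it reports no verdict.
The state is a dict: "clock": time; "q": joint angles; "qvel": joint speeds; "effort": joint torques, N m; "position": TCP position; "orientation": TCP orientation; "force": force on the tool from outside, world axes, zero at the start; "moment": the same for the moment, N m; "finger_gap": finger opening in m.
Only numpy, scipy, OpenCV 4.12 (cv2) and the standard library are available. Lean on these libraries where they do the work, as an engineer would, in place of code of your own. Each camera call takes 0.05 s, during which the arm holds its last target. There are 200 camera calls.

### The job

Load the label applicator: pick up the black label cassette by its rib, lay it flat in the flared mouth of the feed channel, then push it along the channel against the sprung ejector until the pawl at the side clicks in behind it and keeps it from coming back. Push gently, stopping at the click or as soon as it feels solid, never with more than 25 N. Do not drop the cassette onto the dock, and leave everything else on the bench where it is.

Things in the scene. Friction and masses are not known exactly. Their poses are not given: they have to be found in the camera images.
- cassette_mid (a point): Label cassette, loose, lying flat: black plastic block 110 long (its x) x 58 wide (y) x 30 mm high, with an upright grip rib on the middle of its top, 60 long (x) x 14 thick (y) x 28 mm high, so 58 mm overall. About 0.25 kg. Two white discs on top. Both ends alike, either may go first. This point: its centre, 29 mm above its underside.
- dock: Feed dock, fixed to the bench, placed and turned anew each time. Origin on the bench under the channel's line; x = direction of pushing, towards the grey housing (142 mm high, x = 192 to 312 mm); y across; z up. Aluminium plate 8 mm thick, 120 wide, x = -180 to 190. Open-topped channel 61 mm wide between dark rails, x = -30 to 170, 20 mm high (7 mm on the +y side up to x = 60).
- mouth (a point): Point on top of the dock's plate, on the channel's line, at dock x = -105 mm, z = 8 mm; axes as the dock's. A cassette centred over it lies with its front end between the flared rails, clear of them and of the pawl. The flare narrows from about 100 mm wide at dock x = -80 to the channel's 61 mm at x = -30; before it the plate is bare.
- channel_mid (a point): Point on the channel floor at dock x = 90 mm, z = 8 mm. The clicked-in cassette's centre is within 10 mm of it along x: a steel carriage at the +y side, clamped by hand somewhere in a 20 mm range (not measured), carries pawl and ejector. Pawl's catching edge: dock x = 25 to 45 mm; ejector's face 98 mm beyond that edge, so it is 12 mm in at the click.
- pawl (a joint): Sprung dark steel arm, 55 mm, 10 to 26 mm above the plate, hinged on an upright pin beside the channel, reaching 8 mm into the cassette's path. 0 rad = sprung in (at rest, or caught behind the cassette); 0.1 to 0.25 while the cassette's side holds it out. Snaps to 0 when the cassette's rear has passed, and blocks the return. Rubs with 2 to 4 N.
- ejector (a joint): Sprung aluminium plate across the channel's far end, 4 to 22 mm above the plate. Value: how far it is pressed in (m): 0 = out, 0.012 at the click, 0.017 solid stop. Pushes back with 3.5 N at first touch, 6.5 N at the click, 7.8 N before the stop. With friction the push is about 8 to 13 N just before the click, then drops by some newtons; over 25 N does damage.
- tape_roll: Bystander, not to be moved: cardboard-brown roll of packing tape lying flat, ring 100 mm across, 48 mm high. Origin at the centre of its underside.
- tag_stack: Bystander, not to be moved: squared stack of white paper hang tags, 90 x 50 mm, 18 mm high. Origin at the centre of its underside.
- box_knife: Bystander, not to be moved: closed grey box knife lying flat, 150 x 28 mm, 14 mm high. Origin at the centre of its underside.
- stapler: Bystander, not to be moved: black desk stapler, 140 x 36 mm, 52 mm high. Origin at the centre of its underside.
- bare_core: Bystander, not to be moved: empty cardboard core standing on end, 42 mm across, 60 mm high. Origin at the centre of its underside.
- pen_pot: Bystander, not to be moved: empty white plastic pot, 76 mm across, 90 mm high. Origin at the centre of its underside.
Mind the look-alikes: they are no part of the job. What is shaped like the part that bears cassette_mid but blue or green is not meant.

How it is judged:
By the outcome, as a careful person would: the job done as asked, in the order asked, and still so for the second after the job is handed in, with the robot touching nothing.
It also fails if it takes over 59 s, if anything falls off the work surface, if the arm or the gripper's body presses on something with over 40 N, if the wrist force passes 120 N, or if a joint passes its speed limit or range.

## Working session

There is one attempt and no reset: what is moved stays moved. The work goes in short steps, Python scripts to look and compute and a tool call to move; the robot and the scene stay as the last step left them, time stands still between calls to the robot, and variables do not carry over. Pictures are saved under pics/ and viewed, on a budget of 10 in all, crops included, one or two more only if the job needs it, and the job is handed in when it is done.

Besides the shell and the picture viewer there is one more tool, called after "Emit:" as a command line: name --pt "numbers of a row" for each row, then --argument value for the rest. send_rows: Moves the arm, as the interface text tells. Its arguments: {"type":"object","properties":{"translation":{"type":"array","items":{"type":"array","items":{"type":"number"}}},"yaw":{"type":"array","items":{"type":"number"}},"fingers":{"type":"array","items":{"type":"number"}},"squeeze":{"type":"number"}},"required":["translation","yaw","fingers"]}

```bash
mkdir -p pics
cat > h.py <<'E'
import numpy as np, cv2
from station import get_state, grab_frame, close_job
def ray(f,uv):
    K=f["mtx"]; uv=np.array(uv,float)
    d=np.array([(uv[0]-K[0][2])/K[0][0],(uv[1]-K[1][2])/K[1][1]]); s=d.copy()
    for _ in range(30): s=d/(1+f["k1"]*(s@s))
    R=np.array(f["R"]);t=np.array(f["t"])
    return -R.T@t, R.T@np.array([s[0],s[1],1])
def at(f,uv,z):
    o,d=ray(f,uv); return o+d*(z-o[2])/d[2]
def px(f,X):
    c=np.array(f["R"])@X+np.array(f["t"]); s=c[:2]/c[2]; s=s*(1+f["k1"]*(s@s)); K=f["mtx"]
    return np.array([K[0][0]*s[0]+K[0][2],K[1][1]*s[1]+K[1][2]])
def save(f,n,crop=None,k=1):
    im=f["image"][:,:,::-1]
    if crop: im=im[crop[1]:crop[3],crop[0]:crop[2]]
    cv2.imwrite("pics/"+n+".png",cv2.resize(im,None,fx=k,fy=k,interpolation=cv2.INTER_CUBIC))
E
python3 - <<'E'
from h import *
import pickle
for n in("top","side"):
    f=grab_frame(n); pickle.dump(f,open(n+".pkl","wb")); save(f,n,k=1.25)
    print(n,np.round(-np.array(f["R"]).T@f["t"],3),f["k1"])
s=get_state();print(s["clock"],s["position"],s["orientation"],s["force"],s["finger_gap"])
E
```

```text
top [0.31  0.112 1.039] -0.05401953505556927
side [0.48  1.079 0.672] -0.11868388666333715
0.1 [ 0.23797179 -0.52327265  0.30348626] [[ 9.10289218e-01  4.13972688e-01 -3.91747237e-04]
 [ 4.13972874e-01 -9.10288812e-01  8.59017220e-04]
 [-9.93459245e-07 -9.44126843e-04 -9.99999554e-01]] [ 0.03857048 -1.02764009 -0.15563023] 0.08549384760817118
```

View pics/top.png

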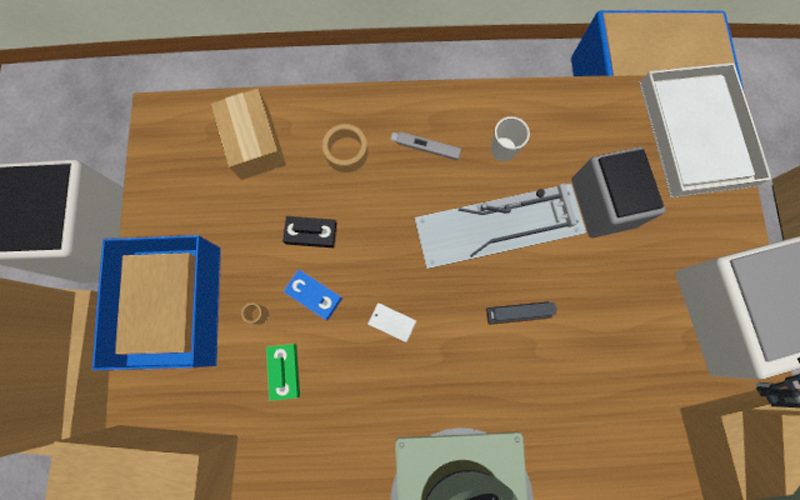

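View pics/side.png

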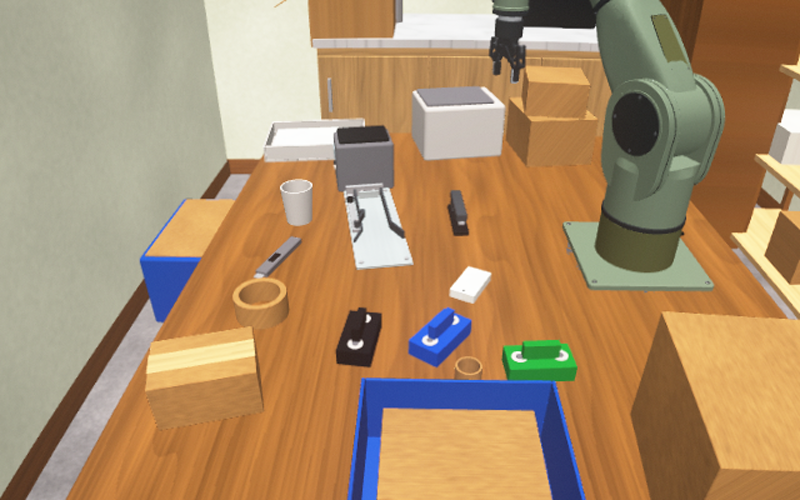

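Top view (1.25x): the black block with a rib and two white discs is at (310,232). The blue one at (313,295) and green one at (283,372) are look-alikes, and the black stapler at (522,312) has no discs. The one at (310,232) fits. The dock plate runs from (421,242) to (583,210), with the housing at (617,192), so pushing goes to the right in the image. Next: a crop to confirm, and measurements.

Run:
```python
from h import *
import pickle
f=pickle.load(open("top.pkl","rb")); im=f["image"]
save(f,"crop",(215,115,535,235),2.5)
hsv=cv2.cvtColor(im,cv2.COLOR_RGB2HSV)
def cnt(m,box):
    z=np.zeros_like(m);x0,y0,x1,y1=box;z[y0:y1,x0:x1]=m[y0:y1,x0:x1]
    z=cv2.morphologyEx(z,cv2.MORPH_CLOSE,np.ones((9,9)))
    z=cv2.morphologyEx(z,cv2.MORPH_OPEN,np.ones((5,5)))
    return max(cv2.findContours(z,0,2)[0],key=cv2.contourArea)
def rect(c,z):
    P=np.array([at(f,p[0],z)[:2] for p in c]); r=cv2.minAreaRect((P*1000).astype(np.float32)); return r,cv2.boxPoints(r)
dark=((hsv[:,:,2]<75)|((hsv[:,:,1]<50)&(hsv[:,:,2]>120))).astype(np.uint8)*255
c=cnt(dark,(215,160,285,210)); print("cass",cv2.boundingRect(c),[rect(c,z)[0] for z in(0,.015,.03)])
# discs
w=((hsv[:,:,1]<60)&(hsv[:,:,2]>140)).astype(np.uint8); w[:160]=0;w[210:]=0;w[:,:215]=0;w[:,285:]=0
n,l,st,ce=cv2.connectedComponentsWithStats(w)
for i in range(1,n):
    if st[i,4]>8: print("disc",ce[i],st[i],np.round(at(f,ce[i],.031),4))
light=((hsv[:,:,1]<60)&(hsv[:,:,2]>120)).astype(np.uint8)*255
c=cnt(light,(325,140,470,220)); r,b=rect(c,.008); print("plate",r,b)
print([px(f,np.array([p[0]/1000,p[1]/1000,.008]))*1.0 for p in b])
```

```text
cass (227, 173, 42, 25) [((578.9127197265625, 308.6278991699219), (115.9657974243164, 64.41686248779297), 83.2965316772461), ((575.03173828125, 305.7850036621094), (114.29175567626953, 63.48698043823242), 83.29652404785156), ((571.1508178710938, 302.9421081542969), (112.61772155761719, 62.557029724121094), 83.29652404785156)]
disc [232.69047619 183.5952381 ] [230 179   8   9  42] [0.5767 0.3431 0.031 ]
disc [260.10714286 184.92857143] [256 180   9  10  56] [0.5701 0.2679 0.031 ]
plate ((578.31298828125, -120.93905639648438), (123.9560317993164, 371.109375), 10.450593948364258) [[ 483.70575   50.29554]
 [ 551.02045 -314.65775]
 [ 672.9202  -292.17365]
 [ 605.6055    72.77963]]
[array([340.83590188, 214.58582785]), array([469.20918193, 186.06094585]), array([456.50462169, 145.19056252]), array([330.74865939, 172.11087263])]
```

View pics/crop.png

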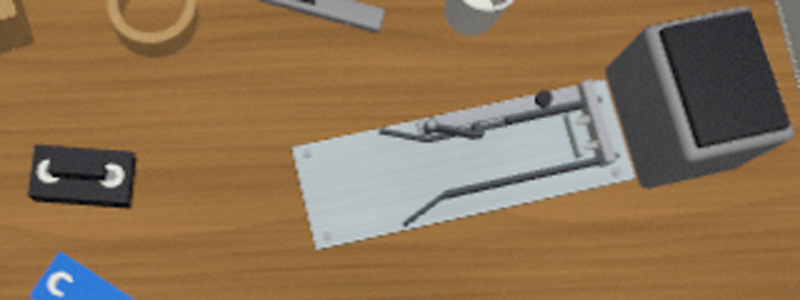

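The crop confirms it: black block, rib and two discs at crop (82,176). The dock's pawl and carriage are on the upper side at about (430,130), which is dock +y. I'll move above the dock for a close look.

Emit:
send_rows --pt "49.8 -29.3 -3" --pt "49.8 -29.3 -3" --pt "49.8 -29.3 -3" --pt "49.8 -29.3 -3" --pt "49.8 -29.3 -3" --pt "49.8 -29.3 -3" --pt "49.8 -29.3 -3" --pt "49.8 -29.3 -3" --pt "49.8 -29.3 -3" --pt "49.8 -29.3 -3" --pt "49.8 -29.3 -3" --pt "49.8 -29.3 -3" --yaw '[-0.14, -0.28, -0.42, -0.56, -0.7, -0.84, -0.98, -1.12, -1.26, -1.326, -1.326, -1.326]' --fingers '[1, 1, 1, 1, 1, 1, 1, 1, 1, 1, 1, 1]'

```text
clock: 1.3
position: [0.5713, -0.0467, 0.3336]
orientation: [[-0.184, 0.983, -0.0], [0.983, 0.184, 0.002], [0.002, 0.0, -1.0]]
force: [-0.3, -1.1, 0.3]
finger_gap: 0.0855
```

Run:
```python
from h import *
import pickle
grab_frame("wrist");grab_frame("wrist")
f=grab_frame("wrist"); pickle.dump(f,open("w1.pkl","wb")); save(f,"w1",k=1.25)
print(np.round(-np.array(f["R"]).T@f["t"],3),f["k1"],get_state()["position"])
```

```text
[0.559 0.02  0.404] 0.014328082487112856 [ 0.57038493 -0.04878302  0.33324793]
```

View pics/w1.png

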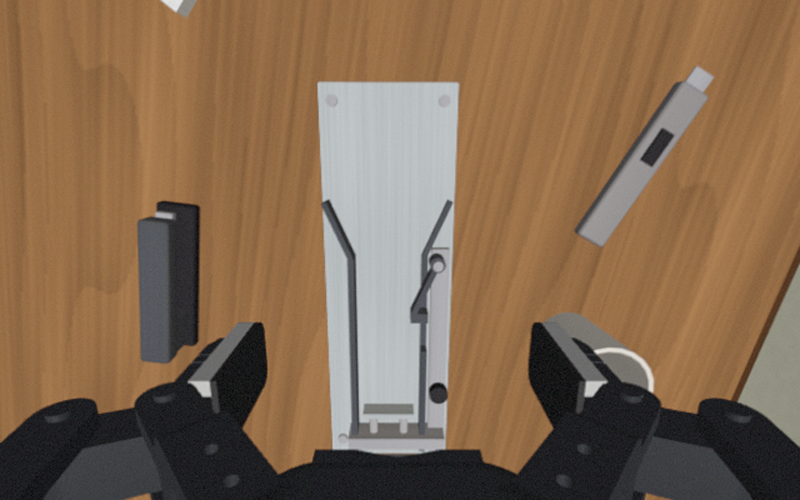

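The wrist view shows the dock clearly: rear edge at v≈83, plate sides at u≈320–460, pawl hinge at (437,264), pawl tip at (418,316), ejector plate at (388,408).

Run:
```python
from h import *
import pickle
f=pickle.load(open("w1.pkl","rb")); im=f["image"]
hsv=cv2.cvtColor(im,cv2.COLOR_RGB2HSV)
m=((hsv[:,:,1]<60)&(hsv[:,:,2]>110)).astype(np.uint8)
L=[];Rr=[];T=[]
for v in list(range(75,155,2)):
    u=np.flatnonzero(m[v,230:390])+230; L.append(at(f,(u.min()-.5,v),.008)[:2]); Rr.append(at(f,(u.max()+.5,v),.008)[:2])
for u in range(262,362,3):
    v=np.flatnonzero(m[40:120,u])+40; T.append(at(f,(u,v.min()-.5),.008)[:2])
def fit(P): 
    a=cv2.fitLine(np.array(P,np.float32),cv2.DIST_HUBER,0,.001,.001).ravel(); d=a[:2]; d=d if d[1]<0 else -d; return d,a[2:]
(dl,pl),(dr,pr),(dt,pt)=map(fit,(L,Rr,T))
an=lambda d:np.degrees(np.arctan2(d[1],d[0]))
print("ang",an(dl),an(dr),an(dt))
d=dl+dr;d/=np.linalg.norm(d); n=np.array([-d[1],d[0]])
print("width",(pr-pl)@n)
c=(pl+pr)/2; # centre line
O=c+d*((pt-c)@d)+d*.18
print("origin",O,"dir",an(d),d)
def dk(uv,z): q=at(f,np.array(uv)/1.25,z)[:2]-O; return np.round([q@d*1000,q@n*1000],1)
for nm,uv,z in [("pawl tip",(411,320),.034),("hinge",(437,258),.04),("ejector face",(388,404),.03),("left rail start top",(324,202),.028),("left bend top inner",(354,253),.028),("left end",(358,430),.028),("right bend",(423,253),.015),("right low/hi",(420,430),.028),("screwL",(331,101),.008),("screwR",(444,101),.008)]: print(nm,dk(uv,z))
print("mouth",O-.105*d,"chan",O+.09*d)
# left rail inner edge: dark->light transition per row
for v in (210,230,250,270,290,310):
    g=hsv[v,270:350,2].astype(int); dark=np.flatnonzero(g[:30]<110)+270
    e=dark.max()+.5
    gr=np.flatnonzero(g[30:]<110)+300
    print(v,dk((e*1.25,v*1.25),.028),dk((e*1.25,v*1.25),.008), dk(((gr.min()-.5)*1.25,v*1.25),.028) if len(gr) else "")
```

```text
ang -79.444984 -79.47293 -169.22917
width 0.12023867
origin [ 0.5762703  -0.11512872] dir -79.45896 [ 0.18293974 -0.98312414]
pawl tip [26.6 21.4]
hinge [-33.8  42.9]
ejector face [116.6   0.2]
left rail start top [-80.2 -54.5]
left bend top inner [-34.8 -29.8]
left end [147.5 -29.7]
right bend [-31.5  32.3]
right low/hi [147.3  32. ]
screwL [-163.6  -48.3]
screwR [-164.   48.]
mouth [ 0.5570616  -0.01190069] chan [ 0.5927349  -0.20360988]
210 [-26.  -29.6] [-20.2 -31.6] [-26.2  30.7]
230 [ -2.4 -29. ] [  4.7 -31. ] [-2.6 28.8]
250 [ 22.  -29.5] [ 30.4 -31.5] [21.8 21.2]
270 [ 47.1 -28.9] [ 56.9 -30.8] [46.9 30.8]
290 [ 73.1 -29.4] [ 84.2 -31.3] [72.9 30.1]
310 [ 99.9 -28.7] [112.4 -30.6] [99.7 30.5]
```

Emit:
send_rows --pt "34.8 6.8 4" --pt "34.8 6.8 8" --pt "34.8 6.8 8" --pt "34.8 6.8 8" --pt "34.8 6.8 8" --pt "34.8 6.8 8" --pt "34.8 6.8 8" --pt "34.8 6.8 8" --pt "34.8 6.8 8" --pt "34.8 6.8 8" --yaw '[0.1, 0.2, 0.27, 0.27, 0.27, 0.27, 0.27, 0.27, 0.27, 0.27]' --fingers '[1, 1, 1, 1, 1, 1, 1, 1, 1, 1]'

```text
clock: 2.45
position: [0.5738, 0.3041, 0.2538]
orientation: [[0.087, 0.996, -0.001], [0.996, -0.087, 0.0], [0.0, -0.001, -1.0]]
force: [-1.1, -0.6, 0.3]
finger_gap: 0.0854
```

```bash
cat > cass.py <<'E'
from h import *
import pickle
for _ in range(2): grab_frame("wrist")
f=grab_frame("wrist"); pickle.dump(f,open("w2.pkl","wb")); save(f,"w2",k=1.25)
s=get_state(); R=np.array(s["orientation"]); P=np.array(s["position"]); print("tcp",P,R[:2,:2].tolist())
hsv=cv2.cvtColor(f["image"],cv2.COLOR_RGB2HSV)
w=((hsv[:,:,1]<50)&(hsv[:,:,2]>160)).astype(np.uint8)
n,l,st,ce=cv2.connectedComponentsWithStats(w)
for i in range(1,n):
    if st[i,4]>100: print("white",ce[i],st[i],np.round(at(f,ce[i],.03),4))
E
python3 cass.py
```

```text
tcp [0.57392617 0.30410868 0.25424422] [[0.08738099270836998, 0.9961748998521293], [0.9961745085144345, -0.08738059876302505]]
white [319.26929134 143.7984252 ] [304 131  32  29 635] [0.5789 0.342  0.03  ]
white [174.7982906  171.80683761] [158 159  32  31 585] [0.4548 0.3291 0.03  ]
white [316.66761364 227.92897727] [302 213  31  26 352] [0.5703 0.2684 0.03  ]
white [149.51832461 245.86910995] [138 234  20  20 191] [0.4193 0.2646 0.03  ]
white [161.91729323 309.64661654] [151 305  18  12 133] [0.4173 0.1998 0.03  ]
white [473.78625954 309.59541985] [468 305  17  12 131] [0.7113 0.1742 0.03  ]
```

View pics/w2.png

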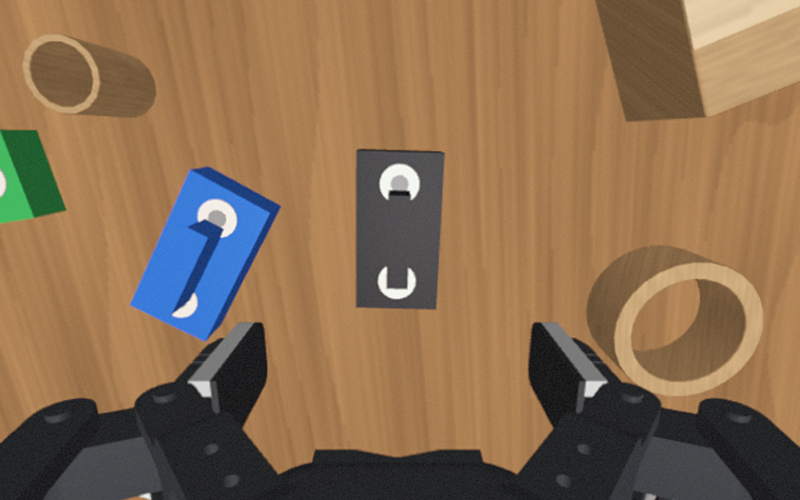

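The wrist view shows the black cassette's top face, corners about (358,152), (443,153), (436,308), (357,306). The rib is hidden by its matching colour, and both discs are visible at (399,183) and (397,282).

Run:
```python
from h import *
import pickle
f=pickle.load(open("w2.pkl","rb")); s=get_state(); R=np.array(s["orientation"]); P=np.array(s["position"])
im=f["image"]; g=im.max(2)
m=((g<105)&(im.max(2).astype(int)-im.min(2)<25)).astype(np.uint8); m[:,:270]=0;m[:,370:]=0;m[:110]=0;m[252:]=0
m=cv2.morphologyEx(m,cv2.MORPH_CLOSE,np.ones((25,25)))
c=max(cv2.findContours(m,0,2)[0],key=cv2.contourArea)
q=np.array([at(f,p[0],.03)[:2]*1000 for p in c],np.float32); r=cv2.minAreaRect(q);print(r)
C=[at(f,np.array(p)/1.25,.03)[:2] for p in((358,154),(443,156),(436,308),(357,306))]
print(np.round(C,4)); e=[np.linalg.norm(C[i]-C[(i+1)%4]) for i in range(4)];print("sides",e)
c0=np.mean(C,0); a=(C[0]+C[1]-C[2]-C[3]); ang=np.arctan2(a[1],a[0]); print("centre",c0,np.degrees(ang),"tool x",np.degrees(np.arctan2(R[1,0],R[0,0])))
d=np.append(c0-P[:2],0); print("tool shift cm",R.T@d*100)
```

```text
((574.880859375, 306.1253356933594), (110.5398178100586, 57.07502746582031), 83.5483627319336)
[[0.5535 0.361 ]
 [0.609  0.3548]
 [0.5976 0.2484]
 [0.541  0.2549]]
sides [np.float64(0.05577636679496716), np.float64(0.10709564451285876), np.float64(0.056962621771237315), np.float64(0.10685130407698103)]
centre [0.57526164 0.30475422] 83.59062069004516 tool x 84.98704241283639
tool shift cm [7.59760161e-02 1.27394710e-01 1.55510207e-05]
```

Emit:
send_rows --pt "0.2 0.08 4" --pt "0.2 0.08 8" --pt "0.2 0.08 11" --pt "0.2 0.08 13.5" --pt "0.2 0.08 14.7" --pt "0.2 0.08 14.7" --pt "0.2 0.08 14.7" --pt "0.2 0.08 14.7" --yaw '[0.025, 0.025, 0.025, 0.025, 0.025, 0.025, 0.025, 0.025]' --fingers '[0.6, 0.6, 0.6, 0.6, 0.6, 0.6, 0.6, 0.6]' --squeeze 40

```text
clock: 3.4
position: [0.5754, 0.3062, 0.1088]
orientation: [[0.113, 0.994, 0.001], [0.994, -0.113, 0.002], [0.002, 0.001, -1.0]]
force: [0.4, -0.0, -0.4]
finger_gap: 0.0512
```

Emit:
send_rows --pt "0 0 0" --pt "0 0 0" --pt "0 0 0" --pt "0 0 0" --pt "0 0 0" --pt "0 0 0" --pt "0 0 0" --pt "0 0 0" --yaw '[0, 0, 0, 0, 0, 0, 0, 0]' --fingers '[0, 0, 0, 0, 0, 0, 0, 0]' --squeeze 40

```text
clock: 4.2
position: [0.5756, 0.3063, 0.1093]
orientation: [[0.113, 0.994, 0.002], [0.994, -0.113, 0.002], [0.002, 0.002, -1.0]]
force: [-1.4, -0.0, 7.2]
finger_gap: 0.0132
```

Emit:
send_rows --pt "0 0 -0.5" --pt "0 0 -1.5" --pt "0 0 -4" --pt "0 0 -7" --pt "0 0 -9" --pt "0 0 -9" --pt "0 0 -9" --yaw '[0, 0, 0, 0, 0, 0, 0]' --fingers '[0, 0, 0, 0, 0, 0, 0]' --squeeze 50

```text
clock: 4.9
position: [0.5753, 0.306, 0.1991]
orientation: [[0.113, 0.994, 0.002], [0.994, -0.113, 0.002], [0.002, 0.002, -1.0]]
force: [0.1, -0.3, -4.0]
finger_gap: 0.0129
```

Run:
```python
from h import *
import pickle
f=grab_frame("wrist"); pickle.dump(f,open("w3.pkl","wb")); save(f,"w3",k=1.25)
s=get_state(); print(s["clock"],s["position"],s["force"],s["orientation"],s["finger_gap"])
P=np.array(s["position"]);R=np.array(s["orientation"])
d=np.array([.18294,-.98312]);m=np.array([.55706,-.0119])
x=R[:2,0]; a=np.arctan2(-d[1],-d[0])-np.arctan2(x[1],x[0]); print("world turn",a,"tool yaw",-a)
v=np.append(m-P[:2],0); print("shift cm",R.T@v*100)
```

```text
4.95 [0.57507429 0.30593    0.19842402] [ 0.28125734 -0.48359757 -3.83889497] [[ 1.12520369e-01  9.93649014e-01  8.96346002e-04]
 [ 9.93648138e-01 -1.12521627e-01  1.50399961e-03]
 [ 1.59530604e-03  7.21421944e-04 -9.99998467e-01]] 0.012903154644058792
world turn 0.296736147515128 tool yaw -0.296736147515128
shift cm [-31.7838167    1.78628655  -0.04941632]
```

View pics/w3.png

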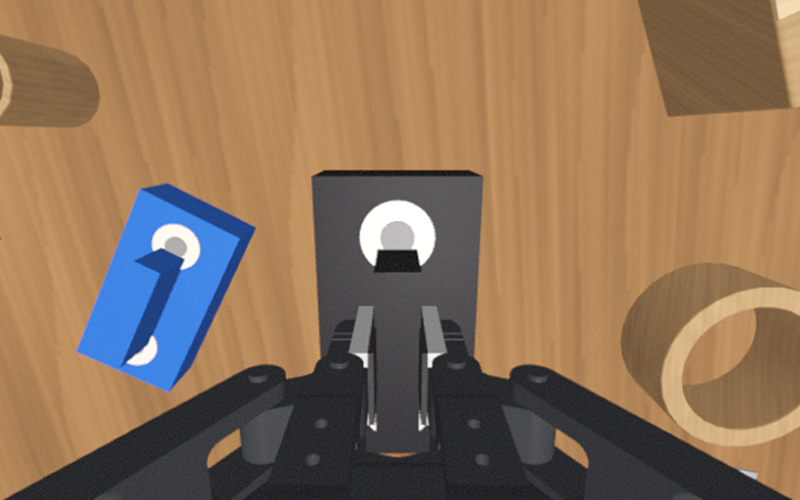

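The cassette is held squarely: its edges are at u=313 and 483, centred on the fingers at 398. Moving over the mouth.

Emit:
send_rows --pt "-3 0.2 0" --pt "-7 0.4 0" --pt "-11 0.6 0" --pt "-15 0.85 0" --pt "-19 1.1 0" --pt "-23 1.3 0" --pt "-27 1.5 0" --pt "-30 1.7 0" --pt "-31.8 1.8 0" --pt "-31.8 1.8 0" --pt "-31.8 1.8 0" --pt "-31.8 1.8 0" --yaw '[-0.03, -0.07, -0.11, -0.15, -0.19, -0.23, -0.26, -0.29, -0.297, -0.297, -0.297, -0.297]' --fingers '[0, 0, 0, 0, 0, 0, 0, 0, 0, 0, 0, 0]'

```text
clock: 6.15
position: [0.5571, -0.0111, 0.1975]
orientation: [[-0.184, 0.983, 0.0], [0.983, 0.184, 0.002], [0.002, 0.001, -1.0]]
force: [0.7, 0.2, -2.9]
finger_gap: 0.0127
```

```bash
cat > dk.py <<'E'
from h import *
s=get_state(); P=np.array(s["position"]);R=np.array(s["orientation"])
d=np.array([.18294,-.98312]);n=np.array([.98312,.18294]);O=np.array([.57627,-.11513])
v=P[:2]-O; x=R[:2,0]; F=np.array(s["force"])
print(round(s["clock"],2),"dock x,y mm",np.round([v@d*1e3,v@n*1e3],2),"z",round(P[2]*1e3,2),"yaw err world",round(float(np.arctan2(-d[1],-d[0])-np.arctan2(x[1],x[0])),4),"F dock",np.round([F[:2]@d,F[:2]@n,F[2]],2),"gap",s["finger_gap"],"M",np.round(s["moment"],2))
E
python3 dk.py
```

```text
6.15 dock x,y mm [-105.8     0.14] z 197.45 yaw err world -0.0013 F dock [-0.05  0.7  -2.93] gap 0.012742568274495448 M [ 0.   -0.03  0.03]
```

Emit:
send_rows --pt "0 0 2" --pt "0 0 4" --pt "0 0 6" --pt "0 0 7" --pt "0 0 7.5" --pt "0 0 7.5" --pt "0 0 7.5" --yaw '[0, 0, 0, 0, 0, 0, 0]' --fingers '[0, 0, 0, 0, 0, 0, 0]'

```text
clock: 6.85
position: [0.5573, -0.0107, 0.1231]
orientation: [[-0.184, 0.983, 0.001], [0.983, 0.184, 0.002], [0.002, 0.001, -1.0]]
force: [0.7, -0.2, -2.9]
finger_gap: 0.0128
```

Emit:
send_rows --pt "0 0 0.1" --pt "0 0 0.2" --pt "0 0 0.3" --pt "0 0 0.3" --pt "0 0 0.3" --yaw '[0, 0, 0, 0, 0]' --fingers '[0, 0, 0, 0, 0]'

```text
clock: 7.35
position: [0.5573, -0.0108, 0.1201]
orientation: [[-0.184, 0.983, 0.001], [0.983, 0.184, 0.002], [0.002, 0.001, -1.0]]
force: [-0.9, -0.9, -2.6]
finger_gap: 0.0126
```

Emit:
send_rows --pt "0 0 0.1" --pt "0 0 0.2" --pt "0 0 0.2" --pt "0 0 0.2" --yaw '[0, 0, 0, 0]' --fingers '[0, 0, 0, 0]'

```text
clock: 7.75
position: [0.5573, -0.0108, 0.1181]
orientation: [[-0.184, 0.983, 0.001], [0.983, 0.184, 0.002], [0.002, 0.001, -1.0]]
force: [0.3, -0.0, -2.8]
finger_gap: 0.013
```

Emit:
send_rows --pt "0 0 0.05" --pt "0 0 0.1" --pt "0 0 0.1" --pt "0 0 0.1" --yaw '[0, 0, 0, 0]' --fingers '[0, 0, 0, 0]'

```text
clock: 8.15
position: [0.5573, -0.0107, 0.1173]
orientation: [[-0.184, 0.983, 0.001], [0.983, 0.184, 0.002], [0.002, 0.001, -1.0]]
force: [-2.9, -1.1, 6.4]
finger_gap: 0.0129
```

Emit:
send_rows --pt "0 0 0.03" --pt "0 0 0.06" --pt "0 0 0.06" --yaw '[0, 0, 0]' --fingers '[0, 0, 0]'

```text
clock: 8.45
position: [0.5573, -0.0108, 0.1173]
orientation: [[-0.184, 0.983, 0.001], [0.983, 0.184, 0.002], [0.002, 0.002, -1.0]]
force: [-5.2, -0.4, 14.8]
finger_gap: 0.0128
```

Emit:
send_rows --pt "0 0 0" --pt "0 0 0" --pt "0 0 0" --pt "0 0 0" --yaw '[0, 0, 0, 0]' --fingers '[0.3, 0.3, 0.3, 0.3]'

```text
clock: 8.85
position: [0.5573, -0.0108, 0.1172]
orientation: [[-0.184, 0.983, 0.001], [0.983, 0.184, 0.002], [0.002, 0.002, -1.0]]
force: [-0.0, 0.2, 0.5]
finger_gap: 0.0256
```

```bash
python3 dk.py
python3 - <<'E'
from h import *
import pickle
f=grab_frame("wrist"); pickle.dump(f,open("w4.pkl","wb")); save(f,"w4",k=1.25)
E
```

```text
8.85 dock x,y mm [-106.08    0.48] z 117.21 yaw err world -0.0014 F dock [-0.18  0.02  0.5 ] gap 0.02556704816348499 M [ 0.04  0.01 -0.06]
```

View pics/w4.png

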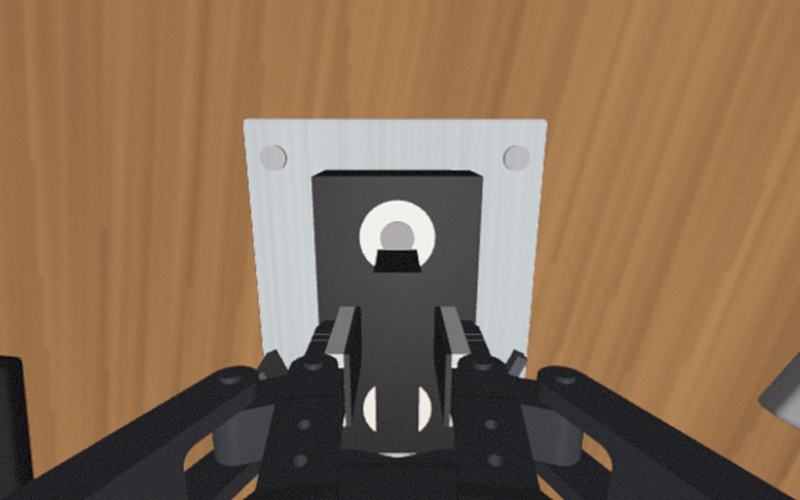

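The cassette lies flat in the mouth: edges at u=313–483 on a plate spanning 246–546, so it is centred. Regripping and pushing.

Emit:
send_rows --pt "0 0 -0.05" --pt "0 0 -0.05" --pt "0 0 -0.05" --pt "0 0 -0.05" --pt "0 0 -0.05" --yaw '[0, 0, 0, 0, 0]' --fingers '[0, 0, 0, 0, 0]' --squeeze 35

```text
clock: 9.4
position: [0.5573, -0.0107, 0.1177]
orientation: [[-0.184, 0.983, 0.001], [0.983, 0.184, 0.002], [0.002, 0.002, -1.0]]
force: [0.8, -0.7, -0.9]
finger_gap: 0.0131
```

Emit:
send_rows --pt "0 0 0" --pt "-0.5 0 0" --pt "-1.3 0 0" --pt "-2.1 0 0" --pt "-2.9 0 0" --pt "-3.5 0 0" --pt "-4 0 0" --pt "-4 0 0" --yaw '[0, 0, 0, 0, 0, 0, 0, 0]' --fingers '[0, 0, 0, 0, 0, 0, 0, 0]'

```text
clock: 10.2
position: [0.5648, -0.0511, 0.1177]
orientation: [[-0.183, 0.983, 0.002], [0.983, 0.183, 0.001], [0.001, 0.002, -1.0]]
force: [1.1, -3.1, 2.7]
finger_gap: 0.0132
```

```bash
python3 dk.py
```

```text
10.2 dock x,y mm [-65.02   0.48] z 117.68 yaw err world -0.0003 F dock [3.23 0.5  2.73] gap 0.013180535560884523 M [-0.52 -0.01 -0.  ]
```

Emit:
send_rows --pt "-0.4 0 0" --pt "-0.9 0 0" --pt "-1.4 0 0" --pt "-1.9 0 0" --pt "-2.4 0 0" --pt "-2.9 0 0" --pt "-3.4 0 0" --pt "-3.9 0 0" --pt "-4.4 0 0" --yaw '[0, 0, 0, 0, 0, 0, 0, 0, 0]' --fingers '[0, 0, 0, 0, 0, 0, 0, 0, 0]'

```text
clock: 11.1
position: [0.5727, -0.0943, 0.1177]
orientation: [[-0.184, 0.983, 0.001], [0.983, 0.184, 0.002], [0.002, 0.001, -1.0]]
force: [-3.4, 5.3, 5.8]
finger_gap: 0.0133
```

```bash
python3 dk.py
```

```text
11.1 dock x,y mm [-21.16   0.28] z 117.69 yaw err world -0.0008 F dock [-5.82 -2.34  5.81] gap 0.01329210984921451 M [ 1.12  0.78 -0.03]
```

Emit:
send_rows --pt "-0.5 0 -0.02" --pt "-1 0 -0.02" --pt "-1.5 0 -0.02" --pt "-2 0 -0.02" --pt "-2.5 0 -0.02" --pt "-3 0 -0.02" --pt "-3.5 0 -0.02" --pt "-4 0 -0.02" --yaw '[0, 0, 0, 0, 0, 0, 0, 0]' --fingers '[0, 0, 0, 0, 0, 0, 0, 0]'

```text
clock: 11.9
position: [0.58, -0.1341, 0.1177]
orientation: [[-0.184, 0.983, 0.001], [0.983, 0.184, 0.002], [0.002, 0.001, -1.0]]
force: [-2.3, 0.8, -2.0]
finger_gap: 0.0131
```

```bash
python3 dk.py
```

```text
11.9 dock x,y mm [19.35  0.22] z 117.74 yaw err world -0.0007 F dock [-1.17 -2.12 -1.96] gap 0.013115277909846295 M [0.32 0.66 0.07]
```

Emit:
send_rows --pt "-0.5 0 0" --pt "-1 0 0" --pt "-1.5 0 0" --pt "-2 0 0" --pt "-2.5 0 0" --pt "-3 0 0" --pt "-3.5 0 0" --pt "-4 0 0" --yaw '[0, 0, 0, 0, 0, 0, 0, 0]' --fingers '[0, 0, 0, 0, 0, 0, 0, 0]'

```text
clock: 12.7
position: [0.5875, -0.1738, 0.1177]
orientation: [[-0.184, 0.983, 0.001], [0.983, 0.184, 0.002], [0.002, 0.001, -1.0]]
force: [-3.0, 3.1, 0.3]
finger_gap: 0.0132
```

```bash
python3 dk.py
```

```text
12.7 dock x,y mm [59.72  0.31] z 117.74 yaw err world -0.0007 F dock [-3.55 -2.4   0.27] gap 0.013164054089020188 M [0.53 0.65 0.16]
```

Emit:
send_rows --pt "-0.2 0 0" --pt "-0.4 0 0" --pt "-0.6 0 0" --pt "-0.8 0 0" --pt "-1 0 0" --yaw '[0, 0, 0, 0, 0]' --fingers '[0, 0, 0, 0, 0]'

```text
clock: 13.2
position: [0.5894, -0.1836, 0.1177]
orientation: [[-0.184, 0.983, 0.001], [0.983, 0.184, 0.002], [0.002, 0.001, -1.0]]
force: [-2.6, 2.8, 0.8]
finger_gap: 0.0132
```

Emit:
send_rows --pt "-0.1 0 0" --pt "-0.2 0 0" --pt "-0.3 0 0" --pt "-0.4 0 0" --pt "-0.5 0 0" --yaw '[0, 0, 0, 0, 0]' --fingers '[0, 0, 0, 0, 0]'

```text
clock: 13.7
position: [0.5902, -0.1878, 0.1178]
orientation: [[-0.184, 0.983, 0.0], [0.983, 0.184, 0.003], [0.003, 0.001, -1.0]]
force: [-5.4, 7.0, 3.3]
finger_gap: 0.0135
```

```bash
python3 dk.py
```

```text
13.7 dock x,y mm [74.01  0.44] z 117.78 yaw err world -0.0013 F dock [-7.91 -3.97  3.32] gap 0.013510784731902236 M [1.58 1.18 0.06]
```

The ejector was touched at about dock x = 73, so the click should come near 85. Continuing in small steps.

Emit:
send_rows --pt "-0.1 0 0" --pt "-0.2 0 0" --pt "-0.3 0 0" --pt "-0.4 0 0" --pt "-0.5 0 0" --yaw '[0, 0, 0, 0, 0]' --fingers '[0, 0, 0, 0, 0]'

```text
clock: 14.2
position: [0.591, -0.1918, 0.1178]
orientation: [[-0.185, 0.983, -0.0], [0.983, 0.185, 0.004], [0.004, 0.0, -1.0]]
force: [-6.4, 7.7, 4.8]
finger_gap: 0.0138
```

Emit:
send_rows --pt "-0.1 0 0" --pt "-0.2 0 0" --pt "-0.3 0 0" --pt "-0.4 0 0" --yaw '[0, 0, 0, 0]' --fingers '[0, 0, 0, 0]'

```text
clock: 14.6
position: [0.5916, -0.1947, 0.1179]
orientation: [[-0.185, 0.983, -0.001], [0.983, 0.185, 0.006], [0.006, -0.0, -1.0]]
force: [-7.2, 9.1, 5.2]
finger_gap: 0.0133
```

```bash
python3 dk.py
```

```text
14.6 dock x,y mm [81.    0.54] z 117.88 yaw err world -0.0025 F dock [-10.29  -5.36   5.22] gap 0.013303816950074808 M [1.88 1.34 0.03]
```

Emit:
send_rows --pt "-0.1 -0.03 0" --pt "-0.2 -0.03 0" --pt "-0.3 -0.03 0" --yaw '[0, 0, 0]' --fingers '[0, 0, 0]'

```text
clock: 14.9
position: [0.5919, -0.1966, 0.118]
orientation: [[-0.186, 0.983, -0.001], [0.983, 0.186, 0.008], [0.008, -0.0, -1.0]]
force: [-6.2, 9.9, 5.5]
finger_gap: 0.0134
```

```bash
python3 dk.py
```

```text
14.9 dock x,y mm [83.    0.46] z 117.97 yaw err world -0.003 F dock [-10.9   -4.27   5.54] gap 0.01341890504100922 M [1.93 1.17 0.02]
```

Emit:
send_rows --pt "-0.1 0 0" --pt "-0.2 0 0" --yaw '[0, 0]' --fingers '[0, 0]'

```text
clock: 15.1
position: [0.5922, -0.1975, 0.118]
orientation: [[-0.187, 0.982, -0.002], [0.982, 0.187, 0.009], [0.01, -0.0, -1.0]]
force: [-8.1, 9.0, 6.6]
finger_gap: 0.0129
```

```bash
python3 dk.py
```

```text
15.1 dock x,y mm [83.84  0.57] z 118.05 yaw err world -0.0037 F dock [-10.31  -6.37   6.64] gap 0.012927036692050729 M [ 2.    1.43 -0.02]
```

Emit:
send_rows --pt "-0.1 -0.03 0" --pt "-0.2 -0.03 0" --yaw '[0, 0]' --fingers '[0, 0]'

```text
clock: 15.3
position: [0.5922, -0.1984, 0.1181]
orientation: [[-0.187, 0.982, -0.003], [0.982, 0.187, 0.011], [0.011, -0.001, -1.0]]
force: [-5.4, 10.5, 5.3]
finger_gap: 0.0134
```

```bash
python3 dk.py
```

```text
15.3 dock x,y mm [84.74  0.45] z 118.11 yaw err world -0.0043 F dock [-11.31  -3.39   5.25] gap 0.013402976744389464 M [ 1.99  1.29 -0.02]
```

Emit:
send_rows --pt "-0.1 -0.02 0" --pt "-0.2 -0.02 0" --yaw '[0, 0]' --fingers '[0, 0]'

```text
clock: 15.5
position: [0.5924, -0.1992, 0.1182]
orientation: [[-0.188, 0.982, -0.003], [0.982, 0.188, 0.013], [0.013, -0.001, -1.0]]
force: [-5.9, 10.4, 5.5]
finger_gap: 0.013
```

```bash
python3 dk.py
```

```text
15.5 dock x,y mm [85.59  0.45] z 118.21 yaw err world -0.0049 F dock [-11.3   -3.93   5.46] gap 0.01298545773920217 M [ 2.06  1.32 -0.05]
```

Emit:
send_rows --pt "-0.1 -0.02 0" --pt "-0.2 -0.02 0" --pt "-0.25 -0.02 0" --pt "-0.3 -0.02 0" --yaw '[-0.004, -0.004, -0.004, -0.004]' --fingers '[0, 0, 0, 0]'

```text
clock: 15.9
position: [0.5927, -0.2009, 0.1184]
orientation: [[-0.192, 0.981, -0.004], [0.981, 0.192, 0.015], [0.015, -0.001, -1.0]]
force: [-4.9, 10.1, 5.2]
finger_gap: 0.0133
```

```bash
python3 dk.py
```

```text
15.9 dock x,y mm [87.35  0.5 ] z 118.37 yaw err world -0.0094 F dock [-10.87  -2.96   5.24] gap 0.01334850924640617 M [ 1.95  1.13 -0.28]
```

Emit:
send_rows --pt "-0.1 -0.02 0" --pt "-0.2 -0.02 0" --pt "-0.25 -0.02 0" --pt "-0.3 -0.02 0" --yaw '[0.009, 0.009, 0.009, 0.009]' --fingers '[0, 0, 0, 0]'

```text
clock: 16.3
position: [0.5933, -0.2027, 0.1184]
orientation: [[-0.184, 0.983, -0.003], [0.983, 0.184, 0.017], [0.017, -0.0, -1.0]]
force: [-5.3, 10.0, 3.2]
finger_gap: 0.013
```

```bash
python3 dk.py
python3 - <<'E'
from h import *
f=grab_frame("wrist"); g=grab_frame("top"); h=grab_frame("side")
a=f["image"][:,:,::-1]
q=px(g,np.array([.585,-.15,.03]));r=px(h,np.array([.585,-.15,.03]));print(q,r)
def cr(f,c,w,hh): 
    x=int(c[0]);y=int(c[1]); im=f["image"][max(y-hh,0):y+hh,max(x-w,0):x+w,::-1]; return cv2.resize(im,(400,300),interpolation=cv2.INTER_CUBIC)
cv2.imwrite("pics/m1.png",np.vstack([np.hstack([cr(g,q,40,30),cr(h,r,40,30)]),np.hstack([cv2.resize(a,(400,300)),cv2.resize(a[200:400,200:440],(400,300))])]))
E
```

```text
16.3 dock x,y mm [89.19  0.72] z 118.45 yaw err world -0.0009 F dock [-10.82  -3.34   3.2 ] gap 0.013012305731177488 M [ 2.    0.94 -0.05]
[412.04260766 174.26080858] [296.35426613 166.11956715]
```

View pics/m1.png

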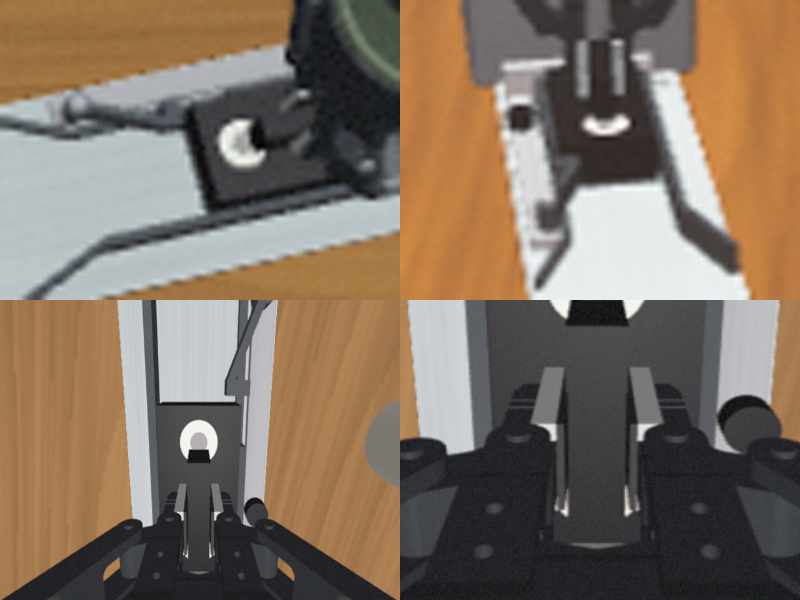

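The wrist view (bottom left) shows the pawl's tip at (233,387) sprung in across the path behind the cassette's rear edge at v≈403, so it has clicked. I'll ease back, check that it holds, then release.

Emit:
send_rows --pt "0.05 0 0" --pt "0.1 0 0" --pt "0.2 0 0" --pt "0.3 0 0" --pt "0.3 0 0" --yaw '[0, 0, 0, 0, 0]' --fingers '[0, 0, 0, 0, 0]'

```text
clock: 16.95
position: [0.5927, -0.1992, 0.1185]
orientation: [[-0.184, 0.983, -0.004], [0.983, 0.184, 0.017], [0.018, -0.0, -1.0]]
force: [-4.1, 6.1, 1.0]
finger_gap: 0.0134
```

```bash
python3 dk.py
```

```text
16.95 dock x,y mm [85.69  0.81] z 118.51 yaw err world -0.0011 F dock [-6.76 -2.92  0.97] gap 0.013386373562441701 M [ 1.17  0.84 -0.12]
```

Emit:
send_rows --pt "0.05 -0.03 0" --pt "0.1 -0.05 0" --pt "0.15 -0.05 0" --pt "0.15 -0.05 0" --yaw '[0, 0, 0, 0]' --fingers '[0, 0, 0, 0]'

```text
clock: 17.35
position: [0.5923, -0.1979, 0.1185]
orientation: [[-0.184, 0.983, -0.003], [0.983, 0.184, 0.017], [0.018, 0.0, -1.0]]
force: [1.1, 2.7, -2.8]
finger_gap: 0.0134
```

```bash
python3 dk.py
```

```text
17.35 dock x,y mm [84.3   0.58] z 118.55 yaw err world -0.0009 F dock [-2.43  1.57 -2.77] gap 0.013440868172993713 M [ 0.44 -0.25 -0.03]
```

The load dropped from 6.8 to 2.4 N over 1.4 mm, so the pawl is taking the ejector's push. Opening and retreating.

Emit:
send_rows --pt "0 0 0" --pt "0 0 0" --pt "0 0 0" --pt "0 0 0" --pt "0 0 0" --yaw '[0, 0, 0, 0, 0]' --fingers '[0.15, 0.3, 0.4, 0.4, 0.4]'

```text
clock: 17.85
position: [0.5923, -0.198, 0.1186]
orientation: [[-0.184, 0.983, -0.003], [0.983, 0.184, 0.017], [0.017, 0.0, -1.0]]
force: [0.5, 0.9, 0.5]
finger_gap: 0.0344
```

Emit:
send_rows --pt "0 0 -1" --pt "0 0 -3" --pt "0 0 -6" --pt "0 0 -10" --pt "0 0 -14" --pt "0 0 -18" --pt "4 0 -20" --pt "8 0 -20" --pt "12 0 -20" --pt "15 0 -20" --pt "15 0 -20" --pt "15 0 -20" --yaw '[0, 0, 0, 0, 0, 0, 0, 0, 0, 0, 0, 0]' --fingers '[0.4, 0.4, 0.4, 0.4, 0.4, 0.4, 0.4, 0.4, 0.4, 0.4, 0.4, 0.4]'

```text
clock: 19.05
position: [0.5653, -0.0541, 0.3219]
orientation: [[-0.184, 0.983, -0.002], [0.983, 0.184, 0.017], [0.017, 0.001, -1.0]]
force: [-0.6, -1.1, -0.3]
finger_gap: 0.0341
```

```bash
python3 dk.py
python3 - <<'E'
from h import *
import pickle
grab_frame("wrist");f=grab_frame("wrist"); pickle.dump(f,open("w5.pkl","wb"))
q=px(f,np.array([.585,-.16,.03])); print(q); x,y=map(int,q)
x=min(max(x,130),510); y=min(max(y,98),302)
save(f,"w5",(x-130,y-98,x+130,y+98),3)
g=grab_frame("top"); pickle.dump(g,open("t2.pkl","wb"))
a=pickle.load(open("top.pkl","rb"))
d=cv2.absdiff(a["image"],g["image"]).max(2)>60; d=cv2.morphologyEx(d.astype(np.uint8),2,np.ones((3,3)))
n,l,st,c=cv2.connectedComponentsWithStats(d); print([s.tolist() for s in st[1:] if s[4]>15])
E
```

```text
19.05 dock x,y mm [-62.02   0.35] z 321.92 yaw err world -0.0016 F dock [ 0.95 -0.75 -0.35] gap 0.03413705625768805 M [-0.04  0.02  0.02]
[316.90751376 272.31645995]
[[387, 37, 216, 168, 14962], [540, 120, 31, 27, 451], [226, 173, 43, 25, 920], [603, 185, 11, 6, 49], [626, 187, 5, 4, 18], [619, 193, 13, 5, 46], [533, 196, 9, 10, 58], [544, 196, 37, 15, 269], [445, 206, 115, 126, 9275], [549, 207, 91, 164, 2585], [548, 302, 40, 43, 433], [470, 309, 5, 4, 20], [462, 310, 7, 3, 21], [394, 313, 76, 87, 2026], [464, 315, 18, 6, 67], [548, 314, 21, 10, 142], [454, 316, 9, 6, 45], [612, 324, 5, 4, 20], [596, 329, 26, 18, 112], [461, 335, 83, 29, 1467], [471, 337, 4, 4, 16], [583, 342, 12, 8, 57], [502, 360, 46, 26, 560], [489, 365, 20, 6, 86], [500, 373, 8, 6, 35], [628, 390, 12, 10, 70], [373, 396, 8, 4, 29]]
```

View pics/w5.png

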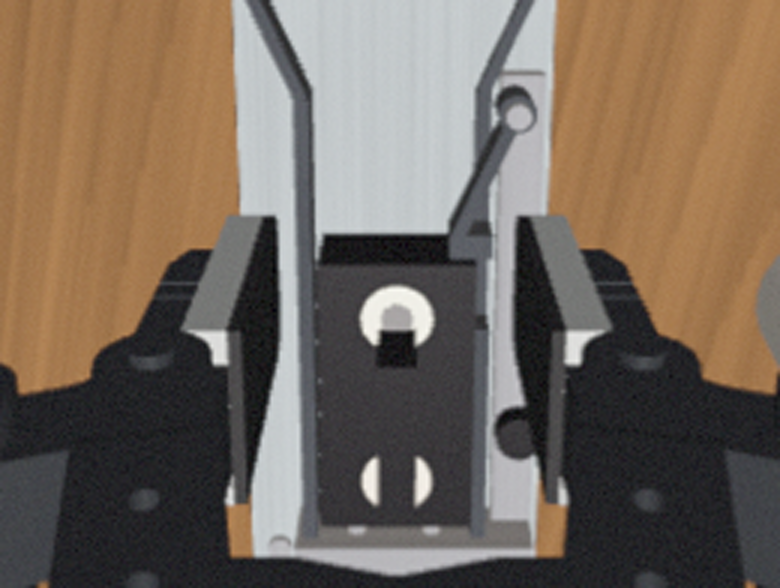

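The pawl tip at (460,245) is in the path, right behind the cassette's rear edge (v≈235–262), and the cassette lies flat. One numeric check, then hand in.

Run:
```python
from h import *
import pickle
f=pickle.load(open("w5.pkl","rb")); g=grab_frame("wrist")
d=np.array([.18294,-.98312]);n=np.array([.98312,.18294]);O=np.array([.57627,-.11513])
for nm,u,z in(("rear top",(395,263),.038),("front top",(395,527),.038),("pawl tip",(449,256),.034)):
    v=at(f,np.array(u)/3+[186,174],z)[:2]-O; print(nm,np.round([v@d*1e3,v@n*1e3],1))
print("change",(cv2.absdiff(f["image"],g["image"]).max(2)[250:380,250:400]>50).sum(), get_state()["qvel"])
close_job()
```

```text
rear top [29.3  1.2]
front top [140.    1.3]
pawl tip [28.2 21. ]
change 9 [-0.00170642  0.00127333 -0.00275538  0.00118883  0.00020956 -0.00301343
 -0.00315731]
the job is handed in; nothing more can be done
```

The cassette is loaded and held by the pawl. I handed the job in with the arm clear, about 19 s into the 59 s allowed.

I picked the black cassette up by its rib, laid it flat in the mouth, and opened the grip there so it lay freely. I then regripped and pushed it along the channel. The ejector touched at about dock x = 73 mm, and the measured push peaked at about 11.3 N. I pushed on to about 89 mm, some 4 mm past the click.

**Last checks**
- **Catch:** The pawl tip is sprung in at dock x ≈ 28 mm, 21 mm to the side, the same sideways position as at rest. The cassette's rear edge is right against it at about 29 mm.
- **Position:** The cassette's centre is at about 85 mm, within the 80 to 100 mm allowed. The last two pictures show no visible movement there.
- **Holding:** As I eased back, the load on the gripper dropped from 6.8 to 2.4 N over 1.4 mm, so the pawl took up the ejector's push.

**What was unclear**
- The force drop expected at the click did not show between steps; it stayed near 11 N. I confirmed the click from the picture instead.
- The wrist tilted by about 0.017 rad during the push.
- I compared the overhead picture with the first one to see whether anything else had moved, but the arm covered much of the view. Where it was clear, only the cassette's old spot had changed.

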